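# Charge the cassette warming rail and switch on its loaded places

### The arm

A 6-joint arm with a two-finger parallel gripper is mounted at the origin on a cart in front of the work surface, level with it; the furniture and walls round the work are solid. World frame = base frame: x ahead of the robot, y to its left, z up, the work surface at z = 0. Lengths are in m, angles in rad, forces in N, time in s.
With the tool pointing down it reaches from about 0.35 to 0.775 m from the base axis. Payload 5.5 kg.
Tool frame: the origin (TCP) lies where the fingers leave the gripper's body, on its centre line; the fingertips stand env.tip_reach ahead of it and the grasp point (between the pads) lies 54 mm ahead of it (env.tip_reach is the distance from the TCP to the fingertips, in m); z points along the fingers, y is the line along which they close (so a half turn about z gives the same grasp; the last joint's range is limited). The gripper opens to 85 mm and grips with 20 to 120 N. Pads are 22 mm wide; open, the fingers measure 114 mm over their backs; the gripper's body (76 mm by 85 mm) begins 54 mm behind the grasp point. The pads swing forward as they close: fully open they stand 13 mm farther back than shut.
Start: joints at [1.092, 0.313, 0.046, 1.304, 0, 1.431], TCP at [0.191, 0.542, 0.304] pointing down, gripper open.
Joint ranges: [-2.76, 2.76], [-0.86, 1.69], [-1.03, 1.26], [-2.2, 2.34], [-1.47, 1.5], [-3.14, 3.14]. Speed limits (rad/s): [2.57, 2.57, 3.14, 3.14, 3.14, 3.14].

### API

Orientations are given as a unit quaternion [w, x, y, z].
In Python, from workcell import status, optics, hand_in, env gives the robot as it stands.
- The arm moves only by the shell command python3 -m handwheel 'ROWS' [FORCE]. ROWS is a JSON object whose one key "deltas" holds a list of rows, each a list of 5 numbers: the opening, from -1 (shut) to 1 (fully open), then the shift along the tool's x, y, z in units of 40 mm (1.0 is 40 mm), then the turn about the tool's z in units of 10 degrees (1.0 is 10 degrees). In form: {"deltas": [[jaw, x, y, z, roll], ...]}. A call has 1 to 20 rows; each row shifts and turns the commanded pose from where the row before left it, along the tool's axes as they then stand; what a row does not reach is not made up. A row lasts 1/8 s, in which the tool goes at most 62.5 mm and 10.7 degrees, less where a joint would pass 70% of its speed; a pose out of reach is approached as far as the arm can. A call is refused whole if a number of a shift passes 1 or a number of a turn 1, either way. A call with a gripper value outside its range is refused whole. The fingers move at their own pace and stop on an object; FORCE is the grip in N (left out, the last holds). Time passes only in rows, so rows that do not move let the fingers close. It gives the time, the measured TCP pose, the force, the opening and the grip force at its end, in the units of the state.
- status.get_state(): the state, without advancing time (a new reading comes with each control period).
- optics.read_camera(name): name is "scene" or "top"; returns a dict with "frame" (400x640x3 uint8, red, green, blue), "depth" (400x640 float32, m along the optical axis (not along the pixel's ray), 0 where there is no reading), "vfov" (degrees; the focal length in pixels is half the picture's height over the tangent of half this angle, whatever the lens; pixels are square), "cx", "cy" (the principal point, pixels), "origin" and "attitude" of the camera in the world. Camera axes: x right, y down, z forward; pixel columns grow to the right and rows downward; lengths in m; the calibration is good to about 2 mm. A picture is of the moment at which its call begins.
- hand_in(): hands the job in; it is judged then, once.
The state is a dict: "clock": time; "joint_pos": joint angles; "qvel": joint speeds; "tau": joint torques, N m; "tcp_pos": TCP position; "orientation": TCP orientation; "wrist_force": force on the tool from outside, world axes, zero at the start; "ft_torque": the same for the moment, N m; "finger_gap": finger opening in m; "grip_force": force on a finger pad.
Only numpy, scipy, OpenCV 4.12 (cv2) and the standard library are available. Lean on these libraries where they do the work, as an engineer would, in place of code of your own. Each camera call takes 0.05 s, during which the arm holds its last target. There are 200 camera calls.

### The job

Get the cassette warmer running: first switch off every place toggle that is on (toward you is off), then give the cap of the fixed spray can one full press and let it come up, and only then, with all places still off, lay every loose cassette flat and lengthwise along the raised rail, each centred on a dark pad of its own. Finally switch on (away from you) the toggles of exactly those places that carry a cassette, counted from the left in the same order as the pads, and leave the other place toggles off. Never switch off the flat supply paddle in the middle of the row, and do not knock over the beaker or the small brown bottle.

Things in the scene. Friction and masses are not known exactly. Their poses are not given: they have to be found in the camera images.
- rail: warming rail, fixed: a plain aluminium bar standing on the bench, 24 mm wide (x), 300 mm long (y), 30 mm high, vertical sides. Origin under its centre on the bench, y along the rail to the left as seen from the robot, x across it away from the robot. In front of its right end a red bottle (84 mm wide, 140 mm high) stands fixed at x 0.525, y 0 on the bench.
- bank: switch box, fixed: grey box 70 (x) x 226 (y) x 40 mm high, origin under its centre on the bench, y along the switch row to the left, x away from the robot. On top, left to right: toggles 1, 2, 3, supply paddle, toggles 4, 5, 6; toggles 30 mm apart (33 mm to the paddle), pivots 4 mm above the box top. Toggle n switches place n of the rail, both counted from the left.
- place1 (a point): place 1 of 6 on the rail, counted from the left: centre of a dark 18 x 34 mm pad, on the rail's top face (30 mm above the bench); places are 50 mm apart.
- place2 (a point): place 2 of 6 on the rail, counted from the left: centre of a dark 18 x 34 mm pad, on the rail's top face (30 mm above the bench); places are 50 mm apart.
- place3 (a point): place 3 of 6 on the rail, counted from the left: centre of a dark 18 x 34 mm pad, on the rail's top face (30 mm above the bench); places are 50 mm apart.
- place4 (a point): place 4 of 6 on the rail, counted from the left: centre of a dark 18 x 34 mm pad, on the rail's top face (30 mm above the bench); places are 50 mm apart.
- place5 (a point): place 5 of 6 on the rail, counted from the left: centre of a dark 18 x 34 mm pad, on the rail's top face (30 mm above the bench); places are 50 mm apart.
- place6 (a point): place 6 of 6 on the rail, counted from the left: centre of a dark 18 x 34 mm pad, on the rail's top face (30 mm above the bench); places are 50 mm apart.
- tog1 (a joint): angle of toggle 1 (rad); pivot at x = 0, y = +93 mm, z = 44 mm in the box's frame; a round steel bat 6.4 mm thick with a 9.6 mm ball end, reaching 41 mm from its pivot. 0 = off, leaning 0.4 rad towards the robot (-x of the box); 0.8 = on, leaning 0.4 rad away (+x). Past the middle (0.4) it falls over to its stop by itself; about 2 N at the tip moves it.
- tog2 (a joint): angle of toggle 2 (rad); pivot at x = 0, y = +63 mm, z = 44 mm in the box's frame; a round steel bat 6.4 mm thick with a 9.6 mm ball end, reaching 41 mm from its pivot. 0 = off, leaning 0.4 rad towards the robot (-x of the box); 0.8 = on, leaning 0.4 rad away (+x). Past the middle (0.4) it falls over to its stop by itself; about 2 N at the tip moves it.
- tog3 (a joint): angle of toggle 3 (rad); pivot at x = 0, y = +33 mm, z = 44 mm in the box's frame; a round steel bat 6.4 mm thick with a 9.6 mm ball end, reaching 41 mm from its pivot. 0 = off, leaning 0.4 rad towards the robot (-x of the box); 0.8 = on, leaning 0.4 rad away (+x). Past the middle (0.4) it falls over to its stop by itself; about 2 N at the tip moves it.
- tog4 (a joint): angle of toggle 4 (rad); pivot at x = 0, y = -33 mm, z = 44 mm in the box's frame; a round steel bat 6.4 mm thick with a 9.6 mm ball end, reaching 41 mm from its pivot. 0 = off, leaning 0.4 rad towards the robot (-x of the box); 0.8 = on, leaning 0.4 rad away (+x). Past the middle (0.4) it falls over to its stop by itself; about 2 N at the tip moves it.
- tog5 (a joint): angle of toggle 5 (rad); pivot at x = 0, y = -63 mm, z = 44 mm in the box's frame; a round steel bat 6.4 mm thick with a 9.6 mm ball end, reaching 41 mm from its pivot. 0 = off, leaning 0.4 rad towards the robot (-x of the box); 0.8 = on, leaning 0.4 rad away (+x). Past the middle (0.4) it falls over to its stop by itself; about 2 N at the tip moves it.
- tog6 (a joint): angle of toggle 6 (rad); pivot at x = 0, y = -93 mm, z = 44 mm in the box's frame; a round steel bat 6.4 mm thick with a 9.6 mm ball end, reaching 41 mm from its pivot. 0 = off, leaning 0.4 rad towards the robot (-x of the box); 0.8 = on, leaning 0.4 rad away (+x). Past the middle (0.4) it falls over to its stop by itself; about 2 N at the tip moves it.
- supply (a joint): angle of the supply switch, a flat black paddle 14 mm wide, 6 mm thick, 40 mm long; same sense as the toggles; it starts on (0.8). Pivot at x = 0, y = 0, z = 44 mm in the frame of the switch box.
- can: release-spray canister, fixed: 53 mm thick metal can on an 84 mm foot, 131 mm high to the neck, with a white round cap above, 26 mm across, on the axis of the can; the cap's top face is 157 mm above the bench when up. Origin under its centre on the bench.
- cap (a joint): how far the spray cap is pressed down (m), 0 = up, 0.008 = fully down; sprung: it starts to give at 1.5 N, is fully down at 5 N and comes back up by itself.
- cassette1: loose sample cassette, a flat white plastic block 28 (x) x 40 (y) x 14 mm (z), slotted alike on both broad faces, 25 g. Origin at its centre. Three to five cassettes are there; absent ones read None.
- cassette2: loose sample cassette, a flat white plastic block 28 (x) x 40 (y) x 14 mm (z), slotted alike on both broad faces, 25 g. Origin at its centre. Three to five cassettes are there; absent ones read None.
- cassette3: loose sample cassette, a flat white plastic block 28 (x) x 40 (y) x 14 mm (z), slotted alike on both broad faces, 25 g. Origin at its centre. Three to five cassettes are there; absent ones read None.
- cassette4: loose sample cassette, a flat white plastic block 28 (x) x 40 (y) x 14 mm (z), slotted alike on both broad faces, 25 g. Origin at its centre. Three to five cassettes are there; absent ones read None.
- cassette5: loose sample cassette, a flat white plastic block 28 (x) x 40 (y) x 14 mm (z), slotted alike on both broad faces, 25 g. Origin at its centre. Three to five cassettes are there; absent ones read None.
- beaker: bystander: glass beaker, 55 mm wide, 69 mm high, loose.
- amber_bottle: bystander: small brown bottle, 48 mm wide, 108 mm high, loose.
Not all that is in view belongs to the job. What is shaped like the cassette1 but green or orange is not meant.

How it is judged:
On the way, in this order (a step that is already met when the one before it is completed fails the run):
1. all six place toggles are off, the supply paddle on (value of joint each of tog1, tog2, tog3, tog4, tog5, tog6 below 0.12 rad and value of joint supply above 0.68 rad), for 0.2 s.
2. the spray cap is pressed fully down (value of joint cap above 0.006 m), for 0.05 s.
3. the spray cap has come up again (value of joint cap below 0.0015 m), for 0.1 s.
4. every cassette lies flat on a place of the rail, let go, all place toggles still off (all of step 1 and angle between the z axis of each of cassette1, cassette2, cassette3, cassette4, cassette5 and the z axis of rail, either way round below 0.12 rad and angle between the y axis of each of cassette1, cassette2, cassette3, cassette4, cassette5 and the y axis of rail, either way round below 0.26 rad and linear speed of each of cassette1, cassette2, cassette3, cassette4, cassette5 below 0.03 m/s and ((horizontal distance between cassette1 and place1 below 0.01 m and z of cassette1 in the frame of rail between 0.033 and 0.042 m) or (horizontal distance between cassette1 and place2 below 0.01 m and z of cassette1 in the frame of rail between 0.033 and 0.042 m) or (horizontal distance between cassette1 and place3 below 0.01 m and z of cassette1 in the frame of rail between 0.033 and 0.042 m) or (horizontal distance between cassette1 and place4 below 0.01 m and z of cassette1 in the frame of rail between 0.033 and 0.042 m) or (horizontal distance between cassette1 and place5 below 0.01 m and z of cassette1 in the frame of rail between 0.033 and 0.042 m) or (horizontal distance between cassette1 and place6 below 0.01 m and z of cassette1 in the frame of rail between 0.033 and 0.042 m)) and contact force between each of cassette1, cassette2, cassette3, cassette4, cassette5 and the fingers below 0.05 N and ((horizontal distance between cassette2 and place1 below 0.01 m and z of cassette2 in the frame of rail between 0.033 and 0.042 m) or (horizontal distance between cassette2 and place2 below 0.01 m and z of cassette2 in the frame of rail between 0.033 and 0.042 m) or (horizontal distance between cassette2 and place3 below 0.01 m and z of cassette2 in the frame of rail between 0.033 and 0.042 m) or (horizontal distance between cassette2 and place4 below 0.01 m and z of cassette2 in the frame of rail between 0.033 and 0.042 m) or (horizontal distance between cassette2 and place5 below 0.01 m and z of cassette2 in the frame of rail between 0.033 and 0.042 m) or (horizontal distance between cassette2 and place6 below 0.01 m and z of cassette2 in the frame of rail between 0.033 and 0.042 m)) and ((horizontal distance between cassette3 and place1 below 0.01 m and z of cassette3 in the frame of rail between 0.033 and 0.042 m) or (horizontal distance between cassette3 and place2 below 0.01 m and z of cassette3 in the frame of rail between 0.033 and 0.042 m) or (horizontal distance between cassette3 and place3 below 0.01 m and z of cassette3 in the frame of rail between 0.033 and 0.042 m) or (horizontal distance between cassette3 and place4 below 0.01 m and z of cassette3 in the frame of rail between 0.033 and 0.042 m) or (horizontal distance between cassette3 and place5 below 0.01 m and z of cassette3 in the frame of rail between 0.033 and 0.042 m) or (horizontal distance between cassette3 and place6 below 0.01 m and z of cassette3 in the frame of rail between 0.033 and 0.042 m)) and ((horizontal distance between cassette4 and place1 below 0.01 m and z of cassette4 in the frame of rail between 0.033 and 0.042 m) or (horizontal distance between cassette4 and place2 below 0.01 m and z of cassette4 in the frame of rail between 0.033 and 0.042 m) or (horizontal distance between cassette4 and place3 below 0.01 m and z of cassette4 in the frame of rail between 0.033 and 0.042 m) or (horizontal distance between cassette4 and place4 below 0.01 m and z of cassette4 in the frame of rail between 0.033 and 0.042 m) or (horizontal distance between cassette4 and place5 below 0.01 m and z of cassette4 in the frame of rail between 0.033 and 0.042 m) or (horizontal distance between cassette4 and place6 below 0.01 m and z of cassette4 in the frame of rail between 0.033 and 0.042 m)) and ((horizontal distance between cassette5 and place1 below 0.01 m and z of cassette5 in the frame of rail between 0.033 and 0.042 m) or (horizontal distance between cassette5 and place2 below 0.01 m and z of cassette5 in the frame of rail between 0.033 and 0.042 m) or (horizontal distance between cassette5 and place3 below 0.01 m and z of cassette5 in the frame of rail between 0.033 and 0.042 m) or (horizontal distance between cassette5 and place4 below 0.01 m and z of cassette5 in the frame of rail between 0.033 and 0.042 m) or (horizontal distance between cassette5 and place5 below 0.01 m and z of cassette5 in the frame of rail between 0.033 and 0.042 m) or (horizontal distance between cassette5 and place6 below 0.01 m and z of cassette5 in the frame of rail between 0.033 and 0.042 m))), for 0.2 s.
At the end, for the whole second after the job is handed in: Every cassette there lies at rest on its own place: centre within 10 mm of the pad's centre, flat (7 degrees) on the rail top, lengthwise within 15 degrees. Its toggle is on (over 0.68), all other place toggles off (under 0.12), supply on, spray cap up (value of joint supply above 0.68 rad and value of joint cap below 0.0015 m and angle between the z axis of each of cassette1, cassette2, cassette3, cassette4, cassette5 and the z axis of rail, either way round below 0.12 rad and angle between the y axis of each of cassette1, cassette2, cassette3, cassette4, cassette5 and the y axis of rail, either way round below 0.26 rad and linear speed of each of cassette1, cassette2, cassette3, cassette4, cassette5 below 0.03 m/s and (((horizontal distance between cassette1 and place1 below 0.01 m and z of cassette1 in the frame of rail between 0.033 and 0.042 m) and value of joint tog1 above 0.68 rad) or ((horizontal distance between cassette1 and place2 below 0.01 m and z of cassette1 in the frame of rail between 0.033 and 0.042 m) and value of joint tog2 above 0.68 rad) or ((horizontal distance between cassette1 and place3 below 0.01 m and z of cassette1 in the frame of rail between 0.033 and 0.042 m) and value of joint tog3 above 0.68 rad) or ((horizontal distance between cassette1 and place4 below 0.01 m and z of cassette1 in the frame of rail between 0.033 and 0.042 m) and value of joint tog4 above 0.68 rad) or ((horizontal distance between cassette1 and place5 below 0.01 m and z of cassette1 in the frame of rail between 0.033 and 0.042 m) and value of joint tog5 above 0.68 rad) or ((horizontal distance between cassette1 and place6 below 0.01 m and z of cassette1 in the frame of rail between 0.033 and 0.042 m) and value of joint tog6 above 0.68 rad)) and (((horizontal distance between cassette2 and place1 below 0.01 m and z of cassette2 in the frame of rail between 0.033 and 0.042 m) and value of joint tog1 above 0.68 rad) or ((horizontal distance between cassette2 and place2 below 0.01 m and z of cassette2 in the frame of rail between 0.033 and 0.042 m) and value of joint tog2 above 0.68 rad) or ((horizontal distance between cassette2 and place3 below 0.01 m and z of cassette2 in the frame of rail between 0.033 and 0.042 m) and value of joint tog3 above 0.68 rad) or ((horizontal distance between cassette2 and place4 below 0.01 m and z of cassette2 in the frame of rail between 0.033 and 0.042 m) and value of joint tog4 above 0.68 rad) or ((horizontal distance between cassette2 and place5 below 0.01 m and z of cassette2 in the frame of rail between 0.033 and 0.042 m) and value of joint tog5 above 0.68 rad) or ((horizontal distance between cassette2 and place6 below 0.01 m and z of cassette2 in the frame of rail between 0.033 and 0.042 m) and value of joint tog6 above 0.68 rad)) and (((horizontal distance between cassette3 and place1 below 0.01 m and z of cassette3 in the frame of rail between 0.033 and 0.042 m) and value of joint tog1 above 0.68 rad) or ((horizontal distance between cassette3 and place2 below 0.01 m and z of cassette3 in the frame of rail between 0.033 and 0.042 m) and value of joint tog2 above 0.68 rad) or ((horizontal distance between cassette3 and place3 below 0.01 m and z of cassette3 in the frame of rail between 0.033 and 0.042 m) and value of joint tog3 above 0.68 rad) or ((horizontal distance between cassette3 and place4 below 0.01 m and z of cassette3 in the frame of rail between 0.033 and 0.042 m) and value of joint tog4 above 0.68 rad) or ((horizontal distance between cassette3 and place5 below 0.01 m and z of cassette3 in the frame of rail between 0.033 and 0.042 m) and value of joint tog5 above 0.68 rad) or ((horizontal distance between cassette3 and place6 below 0.01 m and z of cassette3 in the frame of rail between 0.033 and 0.042 m) and value of joint tog6 above 0.68 rad)) and (((horizontal distance between cassette4 and place1 below 0.01 m and z of cassette4 in the frame of rail between 0.033 and 0.042 m) and value of joint tog1 above 0.68 rad) or ((horizontal distance between cassette4 and place2 below 0.01 m and z of cassette4 in the frame of rail between 0.033 and 0.042 m) and value of joint tog2 above 0.68 rad) or ((horizontal distance between cassette4 and place3 below 0.01 m and z of cassette4 in the frame of rail between 0.033 and 0.042 m) and value of joint tog3 above 0.68 rad) or ((horizontal distance between cassette4 and place4 below 0.01 m and z of cassette4 in the frame of rail between 0.033 and 0.042 m) and value of joint tog4 above 0.68 rad) or ((horizontal distance between cassette4 and place5 below 0.01 m and z of cassette4 in the frame of rail between 0.033 and 0.042 m) and value of joint tog5 above 0.68 rad) or ((horizontal distance between cassette4 and place6 below 0.01 m and z of cassette4 in the frame of rail between 0.033 and 0.042 m) and value of joint tog6 above 0.68 rad)) and (((horizontal distance between cassette5 and place1 below 0.01 m and z of cassette5 in the frame of rail between 0.033 and 0.042 m) and value of joint tog1 above 0.68 rad) or ((horizontal distance between cassette5 and place2 below 0.01 m and z of cassette5 in the frame of rail between 0.033 and 0.042 m) and value of joint tog2 above 0.68 rad) or ((horizontal distance between cassette5 and place3 below 0.01 m and z of cassette5 in the frame of rail between 0.033 and 0.042 m) and value of joint tog3 above 0.68 rad) or ((horizontal distance between cassette5 and place4 below 0.01 m and z of cassette5 in the frame of rail between 0.033 and 0.042 m) and value of joint tog4 above 0.68 rad) or ((horizontal distance between cassette5 and place5 below 0.01 m and z of cassette5 in the frame of rail between 0.033 and 0.042 m) and value of joint tog5 above 0.68 rad) or ((horizontal distance between cassette5 and place6 below 0.01 m and z of cassette5 in the frame of rail between 0.033 and 0.042 m) and value of joint tog6 above 0.68 rad)) and (value of joint tog1 below 0.12 rad or (value of joint tog1 above 0.68 rad and ((horizontal distance between cassette1 and place1 below 0.01 m and z of cassette1 in the frame of rail between 0.033 and 0.042 m) or (horizontal distance between cassette2 and place1 below 0.01 m and z of cassette2 in the frame of rail between 0.033 and 0.042 m) or (horizontal distance between cassette3 and place1 below 0.01 m and z of cassette3 in the frame of rail between 0.033 and 0.042 m) or (horizontal distance between cassette4 and place1 below 0.01 m and z of cassette4 in the frame of rail between 0.033 and 0.042 m) or (horizontal distance between cassette5 and place1 below 0.01 m and z of cassette5 in the frame of rail between 0.033 and 0.042 m)))) and (value of joint tog2 below 0.12 rad or (value of joint tog2 above 0.68 rad and ((horizontal distance between cassette1 and place2 below 0.01 m and z of cassette1 in the frame of rail between 0.033 and 0.042 m) or (horizontal distance between cassette2 and place2 below 0.01 m and z of cassette2 in the frame of rail between 0.033 and 0.042 m) or (horizontal distance between cassette3 and place2 below 0.01 m and z of cassette3 in the frame of rail between 0.033 and 0.042 m) or (horizontal distance between cassette4 and place2 below 0.01 m and z of cassette4 in the frame of rail between 0.033 and 0.042 m) or (horizontal distance between cassette5 and place2 below 0.01 m and z of cassette5 in the frame of rail between 0.033 and 0.042 m)))) and (value of joint tog3 below 0.12 rad or (value of joint tog3 above 0.68 rad and ((horizontal distance between cassette1 and place3 below 0.01 m and z of cassette1 in the frame of rail between 0.033 and 0.042 m) or (horizontal distance between cassette2 and place3 below 0.01 m and z of cassette2 in the frame of rail between 0.033 and 0.042 m) or (horizontal distance between cassette3 and place3 below 0.01 m and z of cassette3 in the frame of rail between 0.033 and 0.042 m) or (horizontal distance between cassette4 and place3 below 0.01 m and z of cassette4 in the frame of rail between 0.033 and 0.042 m) or (horizontal distance between cassette5 and place3 below 0.01 m and z of cassette5 in the frame of rail between 0.033 and 0.042 m)))) and (value of joint tog4 below 0.12 rad or (value of joint tog4 above 0.68 rad and ((horizontal distance between cassette1 and place4 below 0.01 m and z of cassette1 in the frame of rail between 0.033 and 0.042 m) or (horizontal distance between cassette2 and place4 below 0.01 m and z of cassette2 in the frame of rail between 0.033 and 0.042 m) or (horizontal distance between cassette3 and place4 below 0.01 m and z of cassette3 in the frame of rail between 0.033 and 0.042 m) or (horizontal distance between cassette4 and place4 below 0.01 m and z of cassette4 in the frame of rail between 0.033 and 0.042 m) or (horizontal distance between cassette5 and place4 below 0.01 m and z of cassette5 in the frame of rail between 0.033 and 0.042 m)))) and (value of joint tog5 below 0.12 rad or (value of joint tog5 above 0.68 rad and ((horizontal distance between cassette1 and place5 below 0.01 m and z of cassette1 in the frame of rail between 0.033 and 0.042 m) or (horizontal distance between cassette2 and place5 below 0.01 m and z of cassette2 in the frame of rail between 0.033 and 0.042 m) or (horizontal distance between cassette3 and place5 below 0.01 m and z of cassette3 in the frame of rail between 0.033 and 0.042 m) or (horizontal distance between cassette4 and place5 below 0.01 m and z of cassette4 in the frame of rail between 0.033 and 0.042 m) or (horizontal distance between cassette5 and place5 below 0.01 m and z of cassette5 in the frame of rail between 0.033 and 0.042 m)))) and (value of joint tog6 below 0.12 rad or (value of joint tog6 above 0.68 rad and ((horizontal distance between cassette1 and place6 below 0.01 m and z of cassette1 in the frame of rail between 0.033 and 0.042 m) or (horizontal distance between cassette2 and place6 below 0.01 m and z of cassette2 in the frame of rail between 0.033 and 0.042 m) or (horizontal distance between cassette3 and place6 below 0.01 m and z of cassette3 in the frame of rail between 0.033 and 0.042 m) or (horizontal distance between cassette4 and place6 below 0.01 m and z of cassette4 in the frame of rail between 0.033 and 0.042 m) or (horizontal distance between cassette5 and place6 below 0.01 m and z of cassette5 in the frame of rail between 0.033 and 0.042 m))))); the robot touches nothing.
It fails at once if the supply paddle is switched off (value of joint supply below 0.4 rad).
It fails at once if the beaker or the brown bottle is knocked over (angle between any of beaker, amber_bottle's own z axis and vertical above 0.6 rad).
Of cassette1, cassette2, cassette3, cassette4, cassette5 only 3 to 5 are there at a start; the rules pass over those that are not, and their reading is None.
At some moment in a run one of cassette1, cassette3, cassette5 may be knocked a few centimetres aside while the robot is not near it.
Once in a run the grip may slacken for a moment while it holds something.
It also fails if it takes over 210 s, if anything falls off the work surface, if the arm or the gripper's body presses on something with over 40 N, if the wrist force passes 120 N, or if a joint passes its speed limit or range.

## Working session

There is one attempt and no reset: what is moved stays moved. The work goes in short steps, Python scripts to look and compute and a shell command to move; the robot and the scene stay as the last step left them, time stands still between calls to the robot, and variables do not carry over. Pictures are saved under pics/ and viewed, at most 14 in all, crops included, and the job is handed in when it is done.

```bash
mkdir -p pics; ls; cat > h.py <<'E'
import numpy as np, cv2
from workcell import status, optics, env
from scipy.spatial.transform import Rotation as R
def cam(n):
    d=optics.read_camera(n); q=d['attitude']
    d['R']=R.from_quat([q[1],q[2],q[3],q[0]]).as_matrix(); d['o']=np.array(d['origin'])
    d['f']=200/np.tan(np.radians(d['vfov'])/2); return d
def ray(d,u,v):
    r=d['R']@np.array([(u-d['cx'])/d['f'],(v-d['cy'])/d['f'],1.]); return r
def onz(d,u,v,z):
    r=ray(d,u,v); return d['o']+r*(z-d['o'][2])/r[2]
def proj(d,p):
    c=d['R'].T@(np.array(p)-d['o']); return d['cx']+d['f']*c[0]/c[2], d['cy']+d['f']*c[1]/c[2]
def cloud(d):
    v,u=np.mgrid[0:400,0:640]; z=d['depth']
    P=np.stack([(u-d['cx'])/d['f']*z,(v-d['cy'])/d['f']*z,z],-1)
    return P@d['R'].T+d['o']
def save(d,n,box=None,s=1):
    im=d['frame'][...,::-1]
    if box: x0,y0,x1,y1=box; im=im[y0:y1,x0:x1]
    cv2.imwrite(f'pics/{n}.png',cv2.resize(im,None,fx=s,fy=s,interpolation=cv2.INTER_CUBIC))
E
python3 - <<'E'
from h import *
for n in('scene','top'):
    d=cam(n); save(d,n+'0',s=1.25); np.savez(n+'0.npz',**{k:d[k] for k in('frame','depth')})
    print(n,d['vfov'],d['cx'],d['cy'],d['o'],d['R'].round(3).tolist())
print(status.get_state(),env.tip_reach)
E
```

```text
pics
scene 42.09633268696001 325.8523058549608 207.44833830221523 [-0.36861854  1.00207621  1.11337814] [[-0.733, -0.386, 0.56], [-0.68, 0.441, -0.586], [-0.021, -0.81, -0.586]]
top 48.01915402238695 316.819751804413 188.21766740050936 [ 0.50955679 -0.00201474  1.32127592] [[0.009, -0.998, 0.06], [-1.0, -0.011, -0.021], [0.021, -0.06, -0.998]]
{'clock': 0.1, 'joint_pos': array([ 1.09236574e+00,  3.13975316e-01,  4.51201860e-02,  1.30357492e+00,
       -1.69916697e-05,  1.43121665e+00]), 'qvel': array([ 0.00133295,  0.00168845,  0.00165395, -0.00202849,  0.00038578,
       -0.00144849]), 'tau': array([ 2.93112294e-03, -4.81723130e+01,  2.99245387e+01,  1.26998589e-02,
       -4.19190758e-05, -3.26645377e-08]), 'tcp_pos': array([0.19098792, 0.54202202, 0.30308075]), 'orientation': array([-2.40323444e-04,  1.68615999e-01,  9.85681479e-01, -7.80756720e-04]), 'wrist_force': array([ 0.32706271,  0.21708852, -0.42766195]), 'ft_torque': array([ 0.06949325,  0.03221489, -0.03448681]), 'grip_force': 0.0, 'finger_gap': 0.08547217153435487} 0.0726
```

View pics/top0.png

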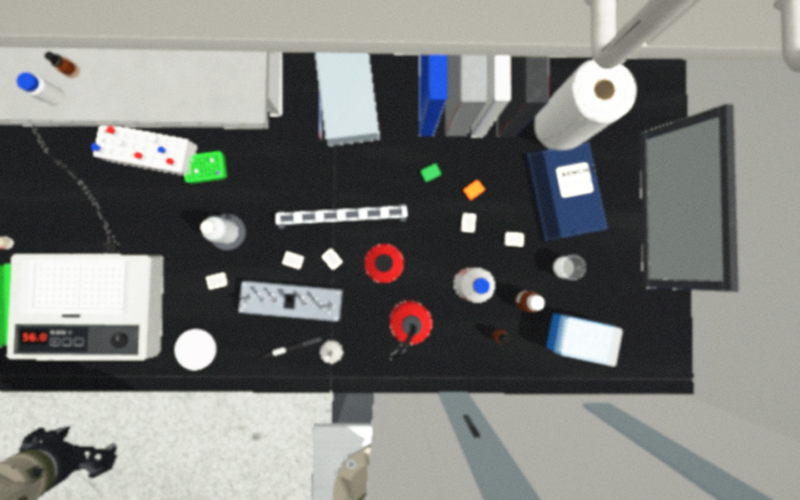

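View pics/scene0.png

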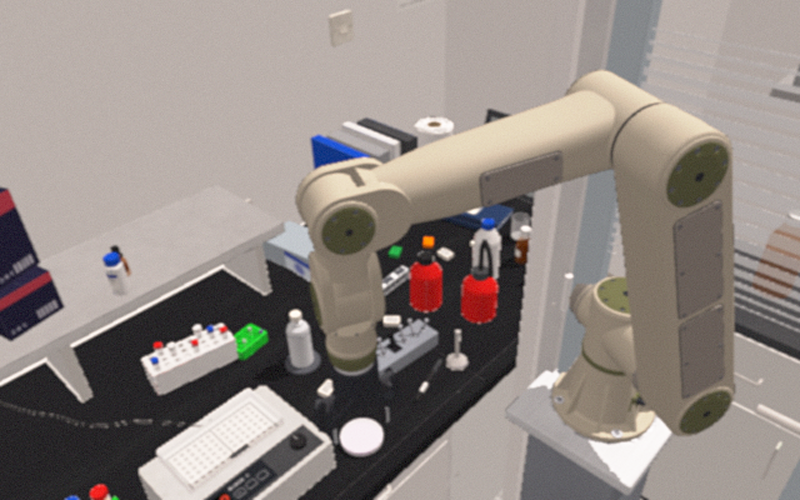

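Top view (1.25x scale): five white cassette-like blocks at (216,281), (292,260), (331,259), (469,222), (514,239). The green one at (430,172) and the orange one at (474,190) are decoys. The rail is at (340,215), the switch box at (290,300) and the can at (215,230).

```bash
python3 - <<'E'
from h import *
d=cam('top'); save(d,'crop1',(150,150,430,300),2.85)
P=cloud(d); im=d['frame'].astype(int)
hsv=cv2.cvtColor(d['frame'],cv2.COLOR_RGB2HSV)
m=((hsv[...,2]>170)&(hsv[...,1]<50)).astype(np.uint8)
n,l,s,c=cv2.connectedComponentsWithStats(m)
for i in range(1,n):
    if 60<s[i,4]<1500 and 120<c[i][1]<320:
        k=l==i; z=np.median(P[k][:,2]); (cx,cy),wh,a=cv2.minAreaRect(np.argwhere(k)[:,::-1].astype(np.float32))
        corners=cv2.boxPoints(((cx,cy),wh,a)); w=np.array([onz(d,*q,z)[:2] for q in corners])
        e=[w[1]-w[0],w[2]-w[1]]; L=[np.linalg.norm(x) for x in e]; g=e[int(L[1]>L[0])]
        print(c[i].round(1),s[i,4],'z%.3f'%z,onz(d,cx,cy,z).round(4),'size',np.round(L,3),'ang long %.1f'%(np.degrees(np.arctan2(g[1],g[0]))%180))
E
```

```text
[459.3 143.5] 669 z0.017 [ 0.7246 -0.4482  0.0174] size [0.08  0.075] ang long 102.1
[272.8 171.6] 691 z0.031 [0.6337 0.0979 0.0308] size [0.3   0.028] ang long 93.8
[374.5 177.9] 158 z0.015 [ 0.6198 -0.1978  0.015 ] size [0.032 0.041] ang long 0.1
[175.  183.8] 451 z0.119 [0.5908 0.3522 0.1187] size [0.049 0.079] ang long 83.5
[411. 191.] 159 z0.014 [ 0.5829 -0.3052  0.0142] size [0.041 0.029] ang long 90.6
[265.2 206.8] 162 z0.015 [0.5318 0.1206 0.0146] size [0.033 0.041] ang long 45.7
[234.  207.7] 166 z0.014 [0.529  0.2101 0.0135] size [0.031 0.044] ang long 72.1
[450.5 213.6] 179 z0.023 [ 0.5181 -0.4183  0.0231] size [0.038 0.044] ang long 179.5
[380.6 227.3] 416 z0.139 [ 0.4797 -0.1987  0.1386] size [0.068 0.071] ang long 34.0
[172.8 224.3] 169 z0.014 [0.4792 0.3847 0.0139] size [0.045 0.032] ang long 104.7
[428.5 241.7] 124 z0.108 [ 0.4414 -0.3306  0.108 ] size [0.03 0.03] ang long 90.5
[472.3 273.1] 1391 z0.109 [ 0.3578 -0.4477  0.1088] size [0.083 0.126] ang long 79.8
[155.8 279.2] 837 z0.017 [0.3235 0.4273 0.0175] size [0.091 0.089] ang long 136.1
[265.  281.3] 218 z0.015 [0.318  0.1171 0.015 ] size [0.046 0.047] ang long 45.9
```

View pics/crop1.png

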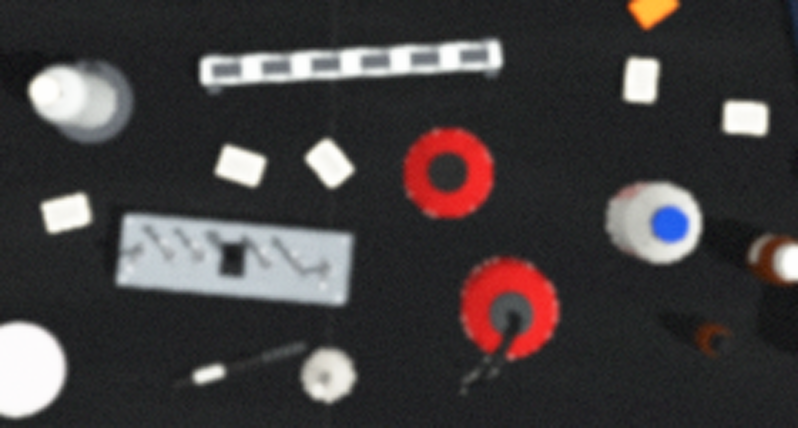

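```bash
cat >> h.py <<'E'
def pose():
    s=status.get_state(); q=s['orientation']; M=R.from_quat([q[1],q[2],q[3],q[0]]).as_matrix()
    return s,M
def go(x,y,z,th=None):
    """roll units first, then shift units (tool axes after roll)"""
    s,M=pose(); t0=np.degrees(np.arctan2(M[1,0],M[0,0]))%360
    th=t0 if th is None else th
    t=np.radians(th); dx,dy,dz=np.array([x,y,z])-s['tcp_pos']
    r=-(th-t0)/10
    # tool x=(cos,sin), tool y = (sin,-cos), z down
    print('th0 %.1f roll %.2f | x %.3f y %.3f z %.3f (x40mm) t=%.1f gap=%.3f'%(t0,r,(dx*np.cos(t)+dy*np.sin(t))/.04,(dx*np.sin(t)-dy*np.cos(t))/.04,-dz/.04,s['clock'],s['finger_gap']))
E
python3 - <<'E'
from h import *
d=cam('top'); P=cloud(d); hsv=cv2.cvtColor(d['frame'],cv2.COLOR_RGB2HSV)
X,Y,Z=P[...,0],P[...,1],P[...,2]
# bank top
k=((abs(Z-.04)<.004)&(X>.36)&(X<.5)&(Y>.05)&(Y<.36)).astype(np.uint8)
k=cv2.morphologyEx(k,cv2.MORPH_CLOSE,np.ones((9,9)));k=cv2.morphologyEx(k,cv2.MORPH_OPEN,np.ones((5,5)))
c=max(cv2.findContours(k,0,2)[0],key=cv2.contourArea)
w=np.array([onz(d,*q[0],.04)[:2] for q in c],np.float32)
(bx,by),wh,a=cv2.minAreaRect(w); print('bank',bx,by,wh,a)
B=np.array([bx,by]); pts=cv2.boxPoints(((bx,by),wh,a)); e=[pts[1]-pts[0],pts[2]-pts[1]]; g=max(e,key=np.linalg.norm); g=g/np.linalg.norm(g); g*=np.sign(g[1])
print('bank yaw',np.degrees(np.arctan2(-g[0],g[1]))); xb=np.array([g[1],-g[0]])
hi=(Z>.055)&(Z<.1)&(X>.36)&(X<.5)&(Y>.05)&(Y<.36)
q=P[hi]; bxy=np.c_[(q[:,:2]-B)@xb,(q[:,:2]-B)@g,q[:,2]]
for n,yy in zip('123s456',[93,63,33,0,-33,-63,-93]):
    s=bxy[abs(bxy[:,1]-yy/1000)<.012]; 
    if len(s): print(n,len(s),(s[np.argsort(-s[:,2])[:6]].mean(0)*1000).round(1), 'all',(s.mean(0)*1000).round(1))
# rail pads
r=(abs(Z-.03)<.012)&(X>.58)&(X<.7)&(Y>-.08)&(Y<.27)
v=hsv[...,2]; hull=cv2.convexHull(np.argwhere(r&(v>170))[:,::-1].astype(np.int32)); mm=np.zeros((400,640),np.uint8); cv2.fillConvexPoly(mm,hull,1)
mm=cv2.erode(mm,np.ones((3,3)))
n,l,s,c=cv2.connectedComponentsWithStats(((v<165)&(mm>0)).astype(np.uint8))
for i in range(1,n):
    if s[i,4]>15: 
        ww=255-v[l==i].astype(float); uv=np.argwhere(l==i)[:,::-1]; cc=(uv*ww[:,None]).sum(0)/ww.sum()
        print('pad',s[i],onz(d,*cc,.03).round(4))
# can
k=(Z>.13)&(Z<.2)&(abs(X-.59)<.08)&(abs(Y-.35)<.08); q=P[k]; print('canhigh',len(q),np.median(q,0),np.percentile(q[:,2],[50,90,99]))
t=k&(Z>.150)&(hsv[...,1]<60); uv=np.argwhere(t)[:,::-1]; print('cap',len(uv),uv.mean(0),uv.min(0),uv.max(0),onz(d,*((uv.min(0)+uv.max(0))/2),.157))
k=(abs(Z-.1)<.2)&(Z>.002)&(abs(X-.59)<.06)&(abs(Y-.34)<.08); uv=np.argwhere(k)[:,::-1];f=k&(Z<.03);q=P[f];print('foot',len(q),q.min(0),q.max(0))
k=(abs(X-.318)<.04)&(abs(Y-.117)<.04);print('knobheight',Z[k].max())
E
```

```text
bank 0.434980571269989 0.21117131412029266 (0.22557003796100616, 0.06996092200279236) 85.31331634521484
bank yaw -4.68669
1 19 [-13.9  91.1  84.6] all [-10.3  92.3  75.2]
2 18 [13.3 60.7 83.3] all [11.2 62.7 75.7]
3 17 [12.6 32.5 82.3] all [11.4 33.  75. ]
s 27 [14.1  1.8 84.1] all [ 9.5 -0.8 73.4]
4 19 [ 13.7 -33.8  84. ] all [ 11.1 -33.2  74.8]
5 18 [ 13.1 -64.2  81.8] all [ 11.2 -63.   74.6]
6 19 [-13.8 -92.6  83.3] all [-10.  -93.   74.1]
pad [312 167   9   5  35] [ 0.6424 -0.0261  0.03  ]
pad [277 169  10   5  38] [0.6353 0.0736 0.03  ]
pad [294 168  10   5  38] [0.6389 0.0239 0.03  ]
pad [242 171  10   5  42] [0.6284 0.1734 0.03  ]
pad [260 170   9   5  36] [0.6321 0.1237 0.03  ]
pad [225 172   9   5  36] [0.625  0.2239 0.03  ]
canhigh 112 [0.59133901 0.36296044 0.15650893] [0.15650893 0.16020779 0.1621595 ]
cap 82 [165.36585366 181.65853659] [161 177] [171 186] [0.59269711 0.36335862 0.157     ]
foot 773 [0.53008458 0.26032197 0.00200446] [0.64983467 0.41948722 0.02925626]
knobheight 0.1070532081782467
```

```bash
python3 -m handwheel '{"deltas": [[-1,0,0,0,-1],[-1,0,0,0,-1],[-1,0,0,0,-1],[-1,0,0,0,-1],[-1,0,0,0,-1],[-1,0,0,0,-1],[-1,0,0,0,-1],[-1,0,0,0,-1],[-1,0,0,0,-1],[-1,0,0,0,-1],[-1,0,0,0,-0.47],[-1,0,0,0,0]]}' 40
cat >> h.py <<'E'
B=np.array([.435,.2112]); ab=np.radians(-4.69); xb=np.array([np.cos(ab),np.sin(ab)]); yb=np.array([-np.sin(ab),np.cos(ab)])
def bank(x,y,z): p=B+x*xb+y*yb; go(p[0],p[1],z,265.3)
E
python3 -c "
from h import *
bank(.047,.063,.2);bank(.047,.063,.1386)"
```

```text
clock: 1.7
tcp_pos: [0.1911, 0.5422, 0.3037]
orientation: [-0.0, -0.677, 0.736, -0.0]
wrist_force: [0.0, -0.4, -0.1]
finger_gap: -0.0002
grip_force: 0.0
th0 265.2 roll -0.01 | x 6.173 y -7.931 z 2.592 (x40mm) t=1.7 gap=-0.000
th0 265.2 roll -0.01 | x 6.173 y -7.931 z 4.127 (x40mm) t=1.7 gap=-0.000
```

```bash
python3 -m handwheel '{"deltas": [[-1,0.617,-0.793,0.2,0],[-1,0.617,-0.793,0.2,0],[-1,0.617,-0.793,0.2,0],[-1,0.617,-0.793,0.2,0],[-1,0.617,-0.793,0.2,0],[-1,0.617,-0.793,0.2,0],[-1,0.617,-0.793,0.2,0],[-1,0.617,-0.793,0.2,0],[-1,0.617,-0.793,0.2,0],[-1,0.617,-0.793,0.2,0],[-1,0,0,0,0],[-1,0,0,0,0]]}'
python3 -c "
from h import *
bank(.047,.063,.1386);bank(.008,.063,.1386)"
```

```text
clock: 3.2
tcp_pos: [0.4867, 0.2703, 0.2238]
orientation: [-0.0, -0.677, 0.736, 0.0]
wrist_force: [0.3, 0.4, -0.2]
finger_gap: 0.0002
grip_force: 0.0
th0 265.2 roll -0.01 | x 0.003 y -0.008 z 2.129 (x40mm) t=3.2 gap=0.000
th0 265.2 roll -0.01 | x 0.003 y 0.967 z 2.129 (x40mm) t=3.2 gap=0.000
```

```bash
python3 -m handwheel '{"deltas": [[-1,0,0,0.71,0],[-1,0,0,0.71,0],[-1,0,0,0.71,0],[-1,0,0,0,0],[-1,0,0.33,0,0],[-1,0,0.33,0,0],[-1,0,0.33,0,0],[-1,0,0,0,0],[-1,0,0,0,0],[-1,0,-0.5,0,0],[-1,0,-0.5,0,0],[-1,0,0,0,0]]}'
cat >> h.py <<'E'
def togs(d=None):
    d=d or cam('top'); P=cloud(d); q=P[(P[...,2]>.056)&(P[...,2]<.1)]
    b=np.c_[(q[:,:2]-B)@xb,(q[:,:2]-B)@yb]; b=b[abs(b[:,0])<.03]
    for n,yy in zip('123s456',[93,63,33,0,-33,-63,-93]):
        s=b[abs(b[:,1]-yy/1000)<.009]; print(n,len(s),(s[:,0].mean()*1000).round(1) if len(s) else None,end=' | ')
    print()
    return d
E
python3 -c "
from h import *
d=togs();save(d,'t1',(150,150,350,270),4);bank(.047,.033,.1386)"
```

```text
clock: 4.7
tcp_pos: [0.4885, 0.2701, 0.1384]
orientation: [0.0, -0.677, 0.736, 0.0]
wrist_force: [-0.3, -0.3, -0.2]
finger_gap: -0.0003
grip_force: 0.0
1 1 -14.9 | 2 14 -10.8 | 3 18 10.8 | s 26 9.7 | 4 18 11.7 | 5 18 11.3 | 6 18 -10.5 | 
th0 265.2 roll -0.01 | x 0.746 y 0.008 z -0.009 (x40mm) t=4.8 gap=0.000
```

View pics/t1.png

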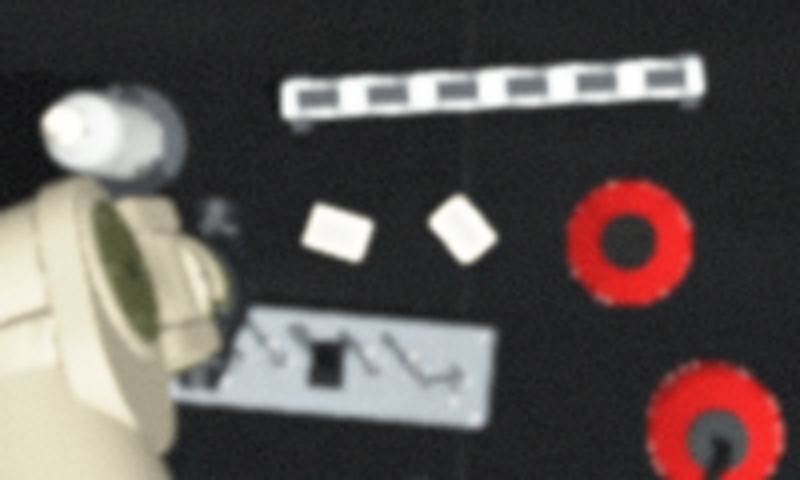

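The arm covers the left end of the box (about (150,300)). Toggle 2 has flipped to the robot's side, confirmed by depth, and the paddle at (325,365) is unchanged. Next are toggles 3, 4 and 5.

```bash
python3 -m handwheel '{"deltas": [[-1,0.373,0,0,0],[-1,0.373,0,0,0],[-1,0,0,0,0],[-1,0,0.33,0,0],[-1,0,0.33,0,0],[-1,0,0.33,0,0],[-1,0,0,0,0],[-1,0,0,0,0],[-1,0,-0.5,0,0],[-1,0,-0.5,0,0],[-1,0.55,0,0,0],[-1,0.55,0,0,0],[-1,0.55,0,0,0],[-1,0,0,0,0]]}'
python3 -c "
from h import *
bank(.047,-.033,.1386);"
python3 -m handwheel '{"deltas": [[-1,0,0.33,0,0],[-1,0,0.33,0,0],[-1,0,0.33,0,0],[-1,0,0,0,0],[-1,0,0,0,0],[-1,0,-0.5,0,0],[-1,0,-0.5,0,0],[-1,0.375,0,0,0],[-1,0.375,0,0,0],[-1,0,0,0,0],[-1,0,0.33,0,0],[-1,0,0.33,0,0],[-1,0,0.33,0,0],[-1,0,0,0,0],[-1,0,0,0,0],[-1,0,-0.5,0,0],[-1,0,-0.5,-0.5,0],[-1,0,0,-1,0],[-1,-0.5,-0.5,-1,0],[-1,-0.5,-0.5,-0.5,0]]}'
python3 -c "
from h import *
d=togs();go(.5925,.3632,.25,265.3)"
```

```text
clock: 6.5
tcp_pos: [0.4796, 0.1737, 0.1384]
orientation: [-0.001, -0.677, 0.736, 0.001]
wrist_force: [0.0, -0.1, 0.0]
finger_gap: 0.0001
grip_force: 0.0
th0 265.2 roll -0.01 | x -0.017 y 0.012 z -0.006 (x40mm) t=6.5 gap=0.000
clock: 9.0
tcp_pos: [0.5227, 0.1818, 0.2611]
orientation: [0.001, -0.677, 0.736, -0.001]
wrist_force: [0.6, 0.5, 0.2]
finger_gap: 0.0003
grip_force: 0.0
1 0 None | 2 0 None | 3 0 None | s 21 9.2 | 4 19 -10.4 | 5 18 -10.2 | 6 19 -10.0 | 
th0 265.3 roll 0.00 | x -4.608 y -1.287 z 0.324 (x40mm) t=9.1 gap=-0.000
```

```bash
python3 -m handwheel '{"deltas": [[-1,-0.768,-0.2145,0.054,0],[-1,-0.768,-0.2145,0.054,0],[-1,-0.768,-0.2145,0.054,0],[-1,-0.768,-0.2145,0.054,0],[-1,-0.768,-0.2145,0.054,0],[-1,-0.768,-0.2145,0.054,0],[-1,0,0,0,0],[-1,0,0,0,0]]}'
python3 -c "
from h import *
d=togs();go(.5925,.3632,.148+.0726,265.3)
d=cam('scene');save(d,'s2',(200,150,450,340),3);togs(d)"
```

```text
clock: 10.05
tcp_pos: [0.5874, 0.3603, 0.2447]
orientation: [-0.001, -0.677, 0.736, 0.0]
wrist_force: [0.6, -0.1, -0.1]
finger_gap: -0.0001
grip_force: 0.0
1 18 -10.8 | 2 19 -10.4 | 3 19 -10.2 | s 27 9.5 | 4 19 -10.2 | 5 18 -10.2 | 6 18 -10.5 | 
th0 265.3 roll -0.00 | x -0.089 y -0.119 z 0.615 (x40mm) t=10.1 gap=0.000
1 16 -9.0 | 2 17 -8.7 | 3 17 -8.5 | s 41 12.0 | 4 16 -8.6 | 5 15 -7.6 | 6 16 -8.8 |
```

View pics/s2.png

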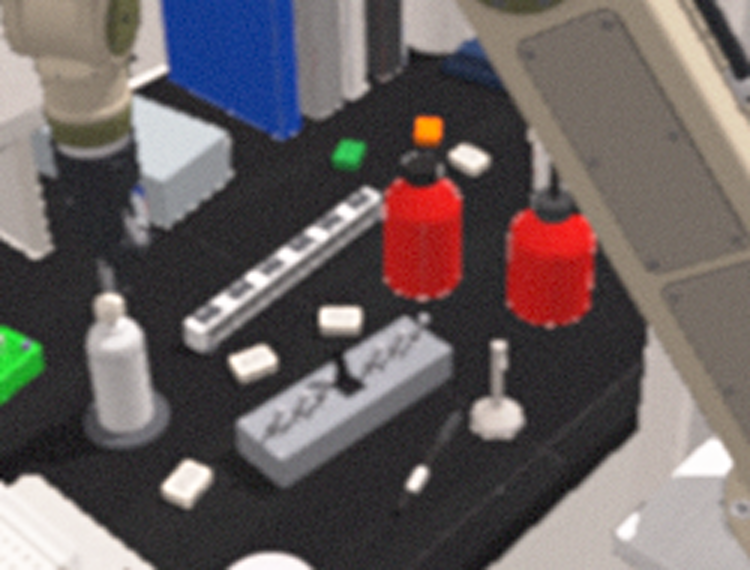

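All toggles are off and the supply is on. The shut fingers at (105,270) hang just above the can's cap at (108,310). I'll press it now.

```bash
python3 -m handwheel '{"deltas": [[-1,-0.089,-0.119,0,0],[-1,0,0,0.2,0],[-1,0,0,0.2,0],[-1,0,0,0.1,0],[-1,0,0,0.1,0],[-1,0,0,0.05,0],[-1,0,0,0,0],[-1,0,0,0,0],[-1,0,0,0,0]]}'
```

```text
clock: 11.28
tcp_pos: [0.5928, 0.3637, 0.2216]
orientation: [0.001, -0.677, 0.736, -0.0]
wrist_force: [-1.9, -1.4, 8.9]
finger_gap: 0.0002
grip_force: 4.7
```

```bash
python3 -m handwheel '{"deltas": [[-1,0,0,-0.5,0],[-1,0,0,-1,0],[-1,0,0,-1,0],[0.2,0.5,0,0,0],[0.2,1,0,0,0],[0.2,1,0,0,0],[0.2,0,0,0,0]]}'
cat >> h.py <<'E'
def cass(d=None):
    d=d or cam('top'); P=cloud(d); hsv=cv2.cvtColor(d['frame'],cv2.COLOR_RGB2HSV)
    g=cv2.resize(hsv,None,fx=8,fy=8,interpolation=cv2.INTER_CUBIC)
    m=((g[...,2]>140)&(g[...,1]<70)).astype(np.uint8); m[:960]=0; m[2560:]=0
    out=[]
    for c in cv2.findContours(m,0,2)[0]:
        a=cv2.contourArea(c)/64
        if not 100<a<260: continue
        (u,v),_,_=cv2.minAreaRect(c); u=(u+.5)/8-.5; v=(v+.5)/8-.5
        z=np.median(P[int(v)-2:int(v)+3,int(u)-2:int(u)+3,2])
        if z>.06: continue
        zz=.014 if z<.03 else .044
        w=np.array([onz(d,(q[0][0]+.5)/8-.5,(q[0][1]+.5)/8-.5,zz)[:2] for q in c],np.float32)
        ctr,wh,_=r=cv2.minAreaRect(w); p=cv2.boxPoints(r); e=max(p[1]-p[0],p[2]-p[1],key=np.linalg.norm)
        print('px %.0f,%.0f z %.3f ctr %.4f %.4f size %s long %.1f'%(u,v,z,*ctr,np.round(sorted(wh),3),np.degrees(np.arctan2(e[1],e[0]))%180))
    return d
E
python3 -c "
from h import *
d=cass();pose();go(.479,.385,.2,284.7)
P=cloud(d);k=(abs(P[...,0]-.593)<.015)&(abs(P[...,1]-.363)<.015);print('cap z',np.percentile(P[k][:,2],[50,90]))"
```

```text
clock: 12.15
tcp_pos: [0.5844, 0.262, 0.3198]
orientation: [-0.0, -0.676, 0.737, 0.0]
wrist_force: [0.1, 0.2, -0.1]
finger_gap: 0.051
grip_force: 0.0
px 326,317 z 0.000 ctr 0.2182 -0.0597 size [0.014 0.157] long 90.3
px 265,282 z 0.025 ctr 0.3178 0.1178 size [0.051 0.051] long 135.9
px 451,213 z 0.005 ctr 0.5190 -0.4221 size [0.048 0.05 ] long 168.2
px 265,207 z 0.015 ctr 0.5323 0.1202 size [0.034 0.046] long 40.4
px 228,199 z 0.015 ctr 0.5531 0.2281 size [0.034 0.046] long 72.7
px 411,191 z 0.016 ctr 0.5833 -0.3059 size [0.034 0.046] long 85.5
px 375,178 z 0.016 ctr 0.6208 -0.1980 size [0.034 0.046] long 175.4
th0 265.2 roll -1.95 | x -3.612 y 1.781 z 2.995 (x40mm) t=12.2 gap=0.051Traceback (most recent call last):
  File "<string>", line 4, in <module>
    P=cloud(d);k=(abs(P[...,0]-.593)<.015)&(abs(P[...,1]-.363)<.015);print('cap z',np.percentile(P[k][:,2],[50,90]))
                                                                                   ~~~~~~~~~~~~~^^^^^^^^^^^^^^^^^^^
    return _quantile_unchecked(
        a, q, axis, out, overwrite_input, method, keepdims, weights)
    return _ureduce(a,
                    func=_quantile_ureduce_func,
    ...<5 lines>...
                    overwrite_input=overwrite_input,
                    method=method)
    r = func(a, **kwargs)
    result = _quantile(arr,
                       quantiles=q,
    ...<2 lines>...
                       out=out,
                       weights=wgt)
    slices_having_nans = np.isnan(arr[-1, ...])
                                  ~~~^^^^^^^^^
IndexError: index -1 is out of bounds for axis 0 with size 0
```

```bash
python3 -c "
from h import *
go(.5531,.2281,.075,252.7)"
```

```text
th0 265.2 roll 1.25 | x 1.075 y 0.489 z 6.120 (x40mm) t=12.2 gap=0.051
```

```bash
python3 -m handwheel '{"deltas": [[0.2,0,0,0,0.625],[0.2,0,0,0,0.625],[0.2,0.537,0.245,0,0],[0.2,0.537,0.245,0,0],[0.2,0,0,1,0],[0.2,0,0,1,0],[0.2,0,0,1,0],[0.2,0,0,1,0],[0.2,0,0,1,0],[0.2,0,0,0.5,0],[0.2,0,0,0,0],[0.2,0,0,0,0]]}'
python3 -c "
from h import *
go(.5531,.2281,.075,252.7)"
```

```text
clock: 13.7
tcp_pos: [0.5538, 0.2299, 0.1005]
orientation: [0.001, -0.594, 0.805, -0.0]
wrist_force: [0.6, -0.4, 0.1]
finger_gap: 0.0514
grip_force: 0.0
th0 252.8 roll 0.01 | x 0.049 y 0.004 z 0.638 (x40mm) t=13.7 gap=0.051
```

```bash
python3 -m handwheel '{"deltas": [[0.2,0.049,0,0.4,0],[0.2,0,0,0.238,0],[0.2,0,0,0,0],[-1,0,0,0,0],[-1,0,0,0,0],[-1,0,0,0,0],[-1,0,0,0,0],[-1,0,0,-0.5,0],[-1,0,0,-1,0],[-1,0,0,-0.5,0],[-1,0,0,0,0]]}' 40
python3 -c "
from h import *
d=cam('scene');save(d,'s3',(200,150,450,340),2.5)
go(.6284+.0005,.1734,.145,274)"
```

```text
clock: 15.08
tcp_pos: [0.5537, 0.2276, 0.1559]
orientation: [0.002, -0.593, 0.805, -0.001]
wrist_force: [0.1, 0.5, -0.5]
finger_gap: 0.0265
grip_force: 39.5
th0 252.8 roll -2.12 | x 1.477 y -1.802 z 0.236 (x40mm) t=15.1 gap=0.027
```

View pics/s3.png

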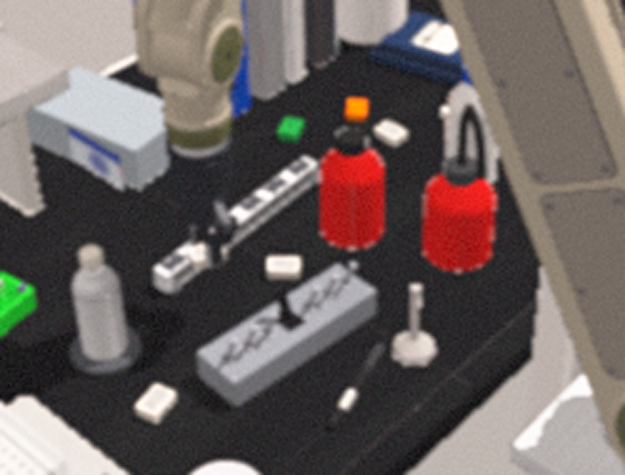

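The scene view shows the cassette held between the fingers at (205,250), with the gap at 26.5 mm and grip at 39.5 N. I'll carry it to place 2.

```bash
python3 -m handwheel '{"deltas": [[-1,0,0,0,-0.7],[-1,0,0,0,-0.7],[-1,0,0,0,-0.72],[-1,0.37,-0.45,0,0],[-1,0.37,-0.45,0,0],[-1,0.37,-0.45,0,0],[-1,0.37,-0.45,0.236,0],[-1,0,0,0,0],[-1,0,0,0,0]]}'
python3 -c "
from h import *
go(.6284+.0005,.1734,.106,274)"
```

```text
clock: 16.25
tcp_pos: [0.6281, 0.1729, 0.1438]
orientation: [0.001, 0.731, -0.682, -0.001]
wrist_force: [-0.7, 1.1, -0.0]
finger_gap: 0.0269
grip_force: 39.5
th0 273.9 roll -0.01 | x -0.011 y -0.020 z 0.944 (x40mm) t=16.2 gap=0.027
```

```bash
python3 -m handwheel '{"deltas": [[-1,-0.011,-0.02,0.4,0],[-1,0,0,0.4,0],[-1,0,0,0.144,0],[-1,0,0,0,0],[-1,0,0,0,0]]}'
python3 -m handwheel '{"deltas": [[-0.2,0,0,0,0],[0.2,0,0,0,0],[0.2,0,0,0,0],[0.2,0,0,-0.5,0],[0.2,0,0,-1,0],[0.2,0,0,-1,0],[0.2,0.5,1,0,0],[0.2,0.5,1,0,0],[0.2,0.5,1,0,0],[0.2,0,0,0,0]]}'
python3 -c "
from h import *
d=cass();save(d,'t4',(150,150,350,270),4)
go(.5323,.1202,.12,220.4)"
```

```text
clock: 16.88
tcp_pos: [0.6295, 0.1738, 0.1073]
orientation: [-0.0, 0.731, -0.682, 0.0]
wrist_force: [0.3, 0.4, -0.4]
finger_gap: 0.0269
grip_force: 39.5
clock: 18.12
tcp_pos: [0.5105, 0.1045, 0.2069]
orientation: [0.001, 0.731, -0.683, -0.001]
wrist_force: [0.3, 0.2, -0.9]
finger_gap: 0.0511
grip_force: 0.0
px 326,317 z -0.005 ctr 0.2184 -0.0601 size [0.014 0.158] long 90.3
px 173,224 z 0.015 ctr 0.4793 0.3848 size [0.034 0.047] long 104.7
px 451,214 z 0.005 ctr 0.5182 -0.4219 size [0.048 0.05 ] long 179.4
px 411,191 z 0.017 ctr 0.5829 -0.3058 size [0.035 0.046] long 88.1
px 374,178 z 0.015 ctr 0.6209 -0.1979 size [0.034 0.046] long 174.4
th0 273.9 roll 5.35 | x -0.617 y -0.025 z 2.185 (x40mm) t=18.2 gap=0.051
```

View pics/t4.png

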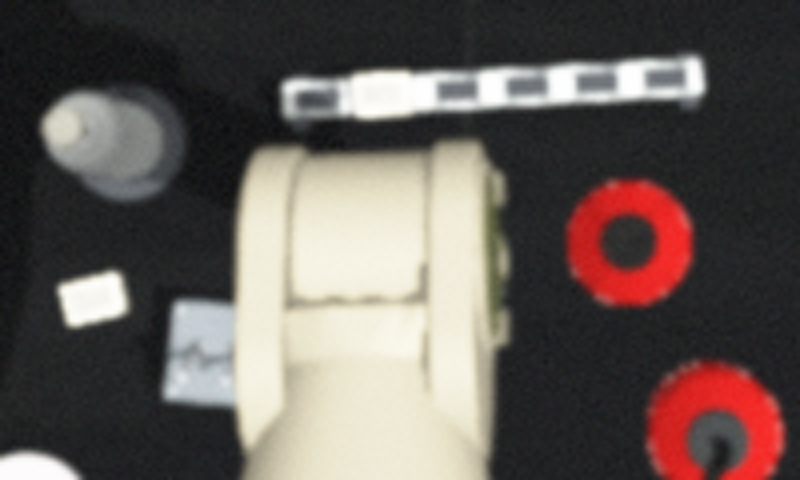

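Cassette B now lies on pad 2 at crop (382,93). Next is the cassette at (.532,.120).

```bash
python3 -c "
from h import *
d=cam('top')
print('placed2',onz(d,150+382/4,150+93/4,.044))"
python3 -m handwheel '{"deltas": [[0.2,0,0,0,0.9],[0.2,0,0,0,0.9],[0.2,0,0,0,0.9],[0.2,0,0,0,0.9],[0.2,0,0,0,0.9],[0.2,0,0,0,0.85],[0.2,-0.3,0,0.5,0],[0.2,-0.317,-0.025,0.5,0],[0.2,0,0,0.6,0],[0.2,0,0,0.585,0],[0.2,0,0,0,0],[0.2,0,0,0,0]]}'
python3 -c "
from h import *
go(.5323,.1202,.075,220.4)"
```

```text
placed2 [0.62678212 0.17480387 0.044     ]
clock: 19.73
tcp_pos: [0.5344, 0.1211, 0.1202]
orientation: [0.001, -0.346, 0.938, -0.0]
wrist_force: [0.2, -0.5, -0.9]
finger_gap: 0.0511
grip_force: 0.0
th0 220.5 roll 0.01 | x 0.054 y 0.017 z 1.131 (x40mm) t=19.7 gap=0.051
```

```bash
python3 -m handwheel '{"deltas": [[0.2,0.054,0.017,0.4,0],[0.2,0,0,0.4,0],[0.2,0,0,0.331,0],[0.2,0,0,0,0],[-1,0,0,0,0],[-1,0,0,0,0],[-1,0,0,0,0],[-1,0,0,0,0],[-1,0,0,-0.5,0],[-1,0,0,-1,0],[-1,0,0,-0.5,0],[-1,0,0,0,0]]}' 40
python3 -c "
from h import *
go(.6321,.1237,.145,274)"
```

```text
clock: 21.22
tcp_pos: [0.5322, 0.1199, 0.1559]
orientation: [0.002, -0.346, 0.938, -0.0]
wrist_force: [0.6, 0.4, -0.7]
finger_gap: 0.0269
grip_force: 39.5
th0 220.5 roll -5.35 | x 0.080 y -2.497 z 0.273 (x40mm) t=21.2 gap=0.027
```

```bash
python3 -m handwheel '{"deltas": [[-1,0,0,0,-0.9],[-1,0,0,0,-0.9],[-1,0,0,0,-0.9],[-1,0,0,0,-0.9],[-1,0,0,0,-0.9],[-1,0,0,0,-0.85],[-1,0.02,-0.6,0,0],[-1,0.02,-0.6,0,0],[-1,0.02,-0.6,0,0],[-1,0.02,-0.697,0.27,0],[-1,0,0,0,0],[-1,0,0,0,0]]}'
python3 -c "
from h import *
go(.6321,.1237,.1065,274)"
```

```text
clock: 22.72
tcp_pos: [0.6297, 0.1235, 0.142]
orientation: [0.001, 0.731, -0.682, -0.001]
wrist_force: [0.4, 0.6, 0.3]
finger_gap: 0.0267
grip_force: 39.6
th0 274.0 roll -0.00 | x 0.000 y -0.060 z 0.888 (x40mm) t=22.7 gap=0.027
```

```bash
python3 -m handwheel '{"deltas": [[-1,0,-0.06,0.4,0],[-1,0,0,0.35,0],[-1,0,0,0.138,0],[-1,0,0,0,0],[-1,0,0,0,0],[-0.2,0,0,0,0],[0.2,0,0,0,0],[0.2,0,0,0,0],[0.2,0,0,-0.5,0],[0.2,0,0,-1,0],[0.2,0,0,-1,0],[0.2,0,0,-1,-0.3],[0.2,0,0,0,-0.78]]}'
python3 -c "
from h import *
go(.4793,.3848,.24,284.7)"
```

```text
clock: 24.35
tcp_pos: [0.6353, 0.1239, 0.2527]
orientation: [-0.003, 0.793, -0.609, 0.003]
wrist_force: [-0.5, 0.1, -0.4]
finger_gap: 0.0512
grip_force: 0.0
th0 285.0 roll 0.03 | x -7.298 y 2.117 z 0.319 (x40mm) t=24.4 gap=0.051
```

```bash
python3 -m handwheel '{"deltas": [[0.2,-0.75,0.22,0,0],[0.2,-0.75,0.22,0,0],[0.2,-0.75,0.22,0,0],[0.2,-0.75,0.22,0,0],[0.2,-0.75,0.22,0,0],[0.2,-0.75,0.22,0,0],[0.2,-0.75,0.22,0,0],[0.2,-0.75,0.22,0,0],[0.2,-0.75,0.22,0,0],[0.2,-0.55,0.137,0,0],[0.2,0,0,0.8,0],[0.2,0,0,0.8,0],[0.2,0,0,0.8,0],[0.2,0,0,0.8,0],[0.2,0,0,0,0],[0.2,0,0,0,0]]}'
python3 -c "
from h import *
go(.4793,.3848,.075,284.7)"
```

```text
clock: 26.35
tcp_pos: [0.4776, 0.3848, 0.1212]
orientation: [-0.001, 0.792, -0.61, 0.0]
wrist_force: [0.1, -0.8, -0.3]
finger_gap: 0.0514
grip_force: 0.0
th0 284.8 roll 0.01 | x 0.011 y -0.041 z 1.154 (x40mm) t=26.4 gap=0.051
```

```bash
python3 -m handwheel '{"deltas": [[0.2,0.011,-0.041,0.4,0],[0.2,0,0,0.4,0],[0.2,0,0,0.354,0],[0.2,0,0,0,0],[-1,0,0,0,0],[-1,0,0,0,0],[-1,0,0,0,0],[-1,0,0,0,0],[-1,0,0,-0.5,0],[-1,0,0,-1,0],[-1,0,0,-1,0],[-1,0,0,-1,0],[-1,0,0,-1,0],[-1,0,0,0,0],[-1,0,0,0,0]]}' 40
python3 -c "
from h import *
cass()
go(.625,.2239,.25,274)"
```

```text
clock: 28.22
tcp_pos: [0.4784, 0.3843, 0.2533]
orientation: [0.0, 0.792, -0.61, -0.0]
wrist_force: [-0.4, 0.1, -1.0]
finger_gap: 0.027
grip_force: 39.6
px 265,281 z 0.024 ctr 0.3180 0.1178 size [0.051 0.052] long 135.9
px 451,214 z 0.006 ctr 0.5180 -0.4221 size [0.049 0.05 ] long 0.5
px 411,191 z 0.016 ctr 0.5833 -0.3058 size [0.035 0.047] long 86.3
px 374,178 z 0.015 ctr 0.6208 -0.1980 size [0.035 0.047] long 174.9
th0 284.8 roll 1.08 | x 4.251 y -3.384 z 0.064 (x40mm) t=28.3 gap=0.027
```

```bash
python3 -m handwheel '{"deltas": [[-1,0,0,0,0.54],[-1,0,0,0,0.54],[-1,0.61,-0.483,0,0],[-1,0.61,-0.483,0,0],[-1,0.61,-0.483,0,0],[-1,0.61,-0.483,0,0],[-1,0.61,-0.483,0,0],[-1,0.61,-0.483,0,0],[-1,0.59,-0.486,0,0],[-1,0,0,0.9,0],[-1,0,0,0.9,0],[-1,0,0,0.9,0],[-1,0,0,0,0],[-1,0,0,0,0]]}'
python3 -c "
from h import *
go(.625,.2239,.1065,274)"
```

```text
clock: 30.02
tcp_pos: [0.6256, 0.2243, 0.1461]
orientation: [0.0, 0.731, -0.682, -0.0]
wrist_force: [-0.1, -0.8, 0.2]
finger_gap: 0.0268
grip_force: 39.6
th0 274.0 roll -0.00 | x 0.010 y 0.016 z 0.991 (x40mm) t=30.0 gap=0.027
```

```bash
python3 -m handwheel '{"deltas": [[-1,0.01,0.016,0.4,0],[-1,0,0,0.4,0],[-1,0,0,0.191,0],[-1,0,0,0,0],[-1,0,0,0,0],[-0.2,0,0,0,0],[0.2,0,0,0,0],[0.2,0,0,0,0],[0.2,0,0,-0.5,0],[0.2,0,0,-1,0],[0.2,0,0,-1,0],[0.2,0,0,-1,0],[0.2,0,0,0,0.9],[0.2,0,0,0,0.9],[0.2,0,0,0,0.9],[0.2,0,0,0,0.9],[0.2,0,0,0,0.9],[0.2,0,0,0,0.9]]}'
python3 -m handwheel '{"deltas": [[0.2,0,0,0,0.9],[0.2,0,0,0,0.9],[0.2,0,0,0,0.9],[0.2,0,0,0,0.9],[0.2,0,0,0,0.9]]}'
python3 -c "
from h import *
go(.6208,-.198,.24,175)"
```

```text
clock: 32.28
tcp_pos: [0.6249, 0.2239, 0.2463]
orientation: [0.0, -0.34, 0.941, 0.0]
wrist_force: [-0.3, -0.4, -0.2]
finger_gap: 0.0513
grip_force: 0.0
clock: 32.9
tcp_pos: [0.6249, 0.2238, 0.2463]
orientation: [0.0, 0.046, 0.999, 0.0]
wrist_force: [0.1, -0.7, -1.1]
finger_gap: 0.0514
grip_force: 0.0
th0 174.7 roll -0.03 | x -0.816 y -10.515 z 0.158 (x40mm) t=32.9 gap=0.051
```

```bash
python3 -m handwheel '{"deltas": [[0.2,-0.068,-0.876,0,0],[0.2,-0.068,-0.876,0,0],[0.2,-0.068,-0.876,0,0],[0.2,-0.068,-0.876,0,0],[0.2,-0.068,-0.876,0,0],[0.2,-0.068,-0.876,0,0],[0.2,-0.068,-0.876,0,0],[0.2,-0.068,-0.876,0,0],[0.2,-0.068,-0.876,0,0],[0.2,-0.068,-0.876,0,0],[0.2,-0.068,-0.876,0,0],[0.2,-0.068,-0.879,0,0],[0.2,0,0,0.8,0],[0.2,0,0,0.8,0],[0.2,0,0,0.8,0],[0.2,0,0,0.8,0],[0.2,0,0,0,0],[0.2,0,0,0,0]]}'
python3 -c "
from h import *
go(.6208,-.198,.075,174.9)"
```

```text
clock: 35.15
tcp_pos: [0.6213, -0.1982, 0.1194]
orientation: [0.001, 0.044, 0.999, -0.0]
wrist_force: [0.6, 0.4, 0.9]
finger_gap: 0.0513
grip_force: 0.0
th0 175.0 roll 0.01 | x 0.013 y 0.004 z 1.111 (x40mm) t=35.1 gap=0.051
```

```bash
python3 -m handwheel '{"deltas": [[0.2,0.013,0,0.4,0],[0.2,0,0,0.4,0],[0.2,0,0,0.311,0],[0.2,0,0,0,0],[-1,0,0,0,0],[-1,0,0,0,0],[-1,0,0,0,0],[-1,0,0,0,0],[-1,0,0,-0.5,0],[-1,0,0,-1,0],[-1,0,0,-1,0],[-1,0,0,-1,0],[-1,0,0,-0.8,0],[-1,0,0,0,0.9],[-1,0,0,0,0.9],[-1,0,0,0,0.9],[-1,0,0,0,0.9],[-1,0,0,0,0.9],[-1,0,0,0,0.9],[-1,0,0,0,0.9]]}' 40
python3 -m handwheel '{"deltas": [[-1,0,0,0,0.9],[-1,0,0,0,0.9],[-1,0,0,0,0]]}'
python3 -c "
from h import *
go(.6353,.0736,.24,94)"
```

```text
clock: 37.65
tcp_pos: [0.6201, -0.1979, 0.2457]
orientation: [-0.0, 0.561, 0.828, 0.0]
wrist_force: [-0.1, -0.2, 0.3]
finger_gap: 0.0268
grip_force: 39.5
clock: 38.02
tcp_pos: [0.6201, -0.1979, 0.2457]
orientation: [-0.0, 0.681, 0.732, -0.0]
wrist_force: [-0.6, -0.7, -0.4]
finger_gap: 0.027
grip_force: 39.5
th0 94.1 roll 0.01 | x 6.745 y 0.853 z 0.142 (x40mm) t=38.0 gap=0.027
```

```bash
python3 -m handwheel '{"deltas": [[-1,0.84,0.107,0,0],[-1,0.84,0.107,0,0],[-1,0.84,0.107,0,0],[-1,0.84,0.107,0,0],[-1,0.84,0.107,0,0],[-1,0.84,0.107,0,0],[-1,0.84,0.107,0,0],[-1,0.865,0.107,0,0],[-1,0,0,0.8,0],[-1,0,0,0.8,0],[-1,0,0,0.8,0],[-1,0,0,0,0],[-1,0,0,0,0]]}'
python3 -c "
from h import *
go(.6353,.0736,.1065,94)"
```

```text
clock: 39.65
tcp_pos: [0.6361, 0.0735, 0.151]
orientation: [0.0, 0.682, 0.732, 0.0]
wrist_force: [-0.3, 0.9, 0.5]
finger_gap: 0.0269
grip_force: 39.5
th0 94.1 roll 0.01 | x 0.003 y -0.021 z 1.111 (x40mm) t=39.6 gap=0.027
```

```bash
python3 -m handwheel '{"deltas": [[-1,0,-0.021,0.4,0],[-1,0,0,0.4,0],[-1,0,0,0.311,0],[-1,0,0,0,0],[-1,0,0,0,0],[-0.2,0,0,0,0],[0.2,0,0,0,0],[0.2,0,0,0,0],[0.2,0,0,-0.5,0],[0.2,0,0,-1,0],[0.2,0,0,-1,0],[0.2,0,0,-1,0],[0.2,0,0,0,0.74],[0.2,0,0,0,0]]}'
python3 -c "
from h import *
cass()
go(.5832,-.3058,.24,86.7)"
```

```text
clock: 41.4
tcp_pos: [0.6349, 0.0735, 0.246]
orientation: [0.0, 0.727, 0.686, 0.0]
wrist_force: [0.1, 0.1, -0.2]
finger_gap: 0.0515
grip_force: 0.0
px 451,214 z 0.006 ctr 0.5180 -0.4219 size [0.048 0.05 ] long 0.6
px 411,191 z 0.016 ctr 0.5833 -0.3058 size [0.034 0.046] long 85.9
th0 86.7 roll 0.00 | x -9.542 y -0.736 z 0.130 (x40mm) t=41.5 gap=0.052
```

```bash
python3 -m handwheel '{"deltas": [[0.2,-0.8,-0.061,0,0],[0.2,-0.8,-0.061,0,0],[0.2,-0.8,-0.061,0,0],[0.2,-0.8,-0.061,0,0],[0.2,-0.8,-0.061,0,0],[0.2,-0.8,-0.061,0,0],[0.2,-0.8,-0.061,0,0],[0.2,-0.8,-0.061,0,0],[0.2,-0.8,-0.061,0,0],[0.2,-0.8,-0.061,0,0],[0.2,-0.8,-0.061,0,0],[0.2,-0.742,-0.065,0,0],[0.2,0,0,0.8,0],[0.2,0,0,0.8,0],[0.2,0,0,0.8,0],[0.2,0,0,0.8,0],[0.2,0,0,0,0],[0.2,0,0,0,0]]}'
python3 -c "
from h import *
go(.5833,-.3058,.075,86.7)"
```

```text
clock: 43.7
tcp_pos: [0.5829, -0.3058, 0.1179]
orientation: [0.0, 0.728, 0.686, 0.0]
wrist_force: [0.0, -0.3, 0.7]
finger_gap: 0.0512
grip_force: 0.0
th0 86.6 roll -0.01 | x 0.002 y 0.011 z 1.072 (x40mm) t=43.7 gap=0.051
```

```bash
python3 -m handwheel '{"deltas": [[0.2,0,0.011,0.4,0],[0.2,0,0,0.4,0],[0.2,0,0,0.272,0],[0.2,0,0,0,0],[-1,0,0,0,0],[-1,0,0,0,0],[-1,0,0,0,0],[-1,0,0,0,0],[-1,0,0,-0.5,0],[-1,0,0,-1,0],[-1,0,0,-1,0],[-1,0,0,-1,0],[-1,0,0,-0.8,0],[-1,0,0,0,-0.73],[-1,0,0,0,0],[-1,0,0,0,0]]}' 40
python3 -c "
from h import *
go(.6389,.0239,.24,94)"
```

```text
clock: 45.7
tcp_pos: [0.5827, -0.3055, 0.2457]
orientation: [-0.001, 0.683, 0.73, -0.0]
wrist_force: [-1.1, 0.8, 0.3]
finger_gap: 0.0269
grip_force: 39.7
th0 93.8 roll -0.02 | x 8.118 y 1.975 z 0.142 (x40mm) t=45.7 gap=0.027
```

```bash
python3 -m handwheel '{"deltas": [[-1,0.812,0.1975,0,0],[-1,0.812,0.1975,0,0],[-1,0.812,0.1975,0,0],[-1,0.812,0.1975,0,0],[-1,0.812,0.1975,0,0],[-1,0.812,0.1975,0,0],[-1,0.812,0.1975,0,0],[-1,0.812,0.1975,0,0],[-1,0.812,0.1975,0,0],[-1,0.81,0.1975,0,0],[-1,0,0,0.8,0],[-1,0,0,0.8,0],[-1,0,0,0.8,0],[-1,0,0,0,0],[-1,0,0,0,0]]}'
python3 -c "
from h import *
go(.6389,.0239,.1065,94)"
```

```text
clock: 47.58
tcp_pos: [0.6402, 0.0235, 0.1512]
orientation: [0.0, 0.683, 0.73, 0.0]
wrist_force: [0.7, -0.7, -0.3]
finger_gap: 0.0269
grip_force: 39.7
th0 93.8 roll -0.02 | x 0.012 y -0.032 z 1.117 (x40mm) t=47.6 gap=0.027
```

```bash
python3 -m handwheel '{"deltas": [[-1,0.012,-0.032,0.4,0],[-1,0,0,0.4,0],[-1,0,0,0.317,0],[-1,0,0,0,0],[-1,0,0,0,0],[-0.2,0,0,0,0],[0.2,0,0,0,0],[0.2,0,0,0,0],[0.2,0,0,-0.5,0],[0.2,0,0,-1,0],[0.2,0,0,-1,0],[0.2,0,0,-1,0],[-1,0.5,-0.9,0,0.44],[-1,0.5,-0.9,0,0.44],[-1,0.5,-0.9,0,0],[-1,0.5,-0.9,0,0],[-1,0.5,-0.9,0,0],[-1,0.5,-0.9,0,0],[-1,0,0,0,0],[-1,0,0,0,0]]}'
cat >> h.py <<'E'
def bankf(x,y,z): p=B+x*xb+y*yb; go(p[0],p[1],z,85.3)
E
python3 -c "
from h import *
d=cam('top');save(d,'t5',(200,150,350,260),5)
P=cloud(d);ry=np.array([-.0695,.9976]);rx=np.array([ry[1],-ry[0]])
q=P[(P[...,2]>.038)&(P[...,2]<.055)&(P[...,0]>.58)];rel=(q[:,:2]-[.6337,.0988]);a=rel@rx;b=rel@ry
for n in range(6):
    k=(abs(b-(.125-.05*n))<.025)&(abs(a)<.03);print(n+1,k.sum(),(a[k].mean().round(4),(b[k].mean()-(.125-.05*n)).round(4),a[k].min(),a[k].max(),np.median(q[k,2])) if k.sum() else '')
bankf(-.047,.093,.1386)"
```

```text
clock: 50.08
tcp_pos: [0.4294, 0.1539, 0.2463]
orientation: [0.001, 0.737, 0.676, 0.001]
wrist_force: [1.2, -0.7, 0.4]
finger_gap: 0.0002
grip_force: 0.0
1 147 (np.float64(-0.0036), np.float64(0.001), np.float64(-0.017175414259001372), np.float64(0.010528291564952517), np.float64(0.045004800003264345))
2 145 (np.float64(-0.0022), np.float64(0.0028), np.float64(-0.016129934282120797), np.float64(0.011536454295032764), np.float64(0.04497133458892044))
3 138 (np.float64(-0.0019), np.float64(0.003), np.float64(-0.015842125905111956), np.float64(0.012846447014804196), np.float64(0.044897417128431316))
4 139 (np.float64(-0.0044), np.float64(-0.0031), np.float64(-0.018504482586029332), np.float64(0.010346069795457675), np.float64(0.0449666651752918))
5 138 (np.float64(-0.0041), np.float64(0.0005), np.float64(-0.01792269585876593), np.float64(0.010328216248055909), np.float64(0.04530244799042671))
6 0 
th0 85.1 roll -0.02 | x 3.770 y -1.164 z 2.688 (x40mm) t=50.1 gap=0.000
```

View pics/t5.png

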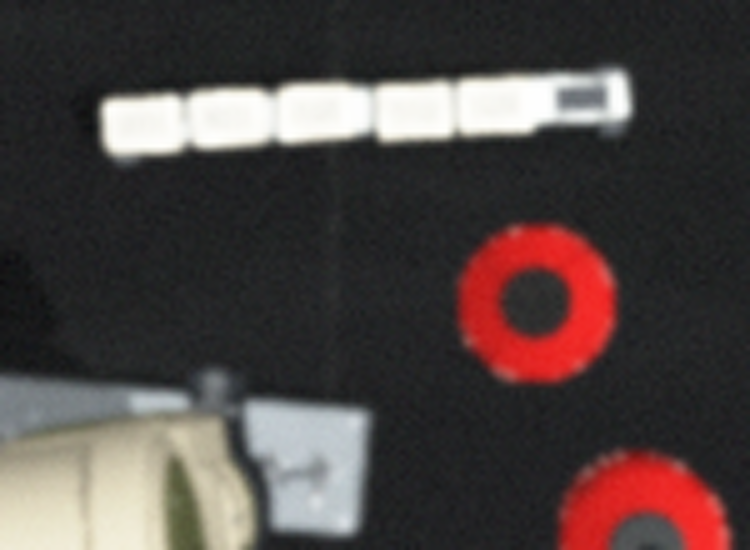

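All five cassettes lie on pads 1–5, and the bare pad 6 shows at (582,97). Offsets are 5.5 mm or less. Now I'll switch toggles 1–5 on from the robot's side.

```bash
python3 -m handwheel '{"deltas": [[-1,0.754,-0.233,0,0],[-1,0.754,-0.233,0,0],[-1,0.754,-0.233,0,0],[-1,0.754,-0.233,0,0],[-1,0.754,-0.233,0,0],[-1,0,0,0.9,0],[-1,0,0,0.9,0],[-1,0,0,0.5,0],[-1,0,0,0,0],[-1,0,0,0,0]]}'
python3 -c "
from h import *
bankf(-.047,.093,.1386)"
```

```text
clock: 51.38
tcp_pos: [0.3965, 0.3081, 0.1545]
orientation: [0.0, 0.737, 0.676, 0.001]
wrist_force: [0.8, -1.1, 1.1]
finger_gap: 0.0003
grip_force: 0.0
th0 85.0 roll -0.03 | x -0.011 y -0.017 z 0.397 (x40mm) t=51.4 gap=0.000
```

```bash
python3 -m handwheel '{"deltas": [[-1,-0.011,-0.017,0.397,-0.03],[-1,0,0,0,0],[-1,0,0.33,0,0],[-1,0,0.33,0,0],[-1,0,0.34,0,0],[-1,0,0,0,0],[-1,0,0,0,0],[-1,0,-0.5,0,0],[-1,0,-0.5,0,0],[-1,-0.375,0,0,0],[-1,-0.375,0,0,0],[-1,0,0,0,0],[-1,0,0.33,0,0],[-1,0,0.33,0,0],[-1,0,0.34,0,0],[-1,0,0,0,0],[-1,0,0,0,0],[-1,0,-0.5,0,0],[-1,0,-0.5,0,0],[-1,0,0,0,0]]}'
python3 -c "
from h import *
bankf(-.047,.033,.1386);togs()"
```

```text
clock: 53.88
tcp_pos: [0.3901, 0.2777, 0.1378]
orientation: [-0.0, 0.734, 0.679, -0.001]
wrist_force: [0.9, 0.2, -0.3]
finger_gap: 0.0
grip_force: 0.0
th0 85.5 roll 0.02 | x -0.740 y 0.080 z -0.020 (x40mm) t=53.9 gap=0.000
1 18 11.2 | 2 19 10.8 | 3 19 -10.8 | s 28 9.2 | 4 19 -10.3 | 5 18 -10.1 | 6 19 -10.0 |
```

```bash
python3 -m handwheel '{"deltas": [[-1,-0.37,0.08,0,0],[-1,-0.37,0,0,0],[-1,0,0,0,0],[-1,0,0.33,0,0],[-1,0,0.33,0,0],[-1,0,0.34,0,0],[-1,0,0,0,0],[-1,0,0,0,0],[-1,0,-0.5,0,0],[-1,0,-0.5,0,0],[-1,-0.55,0,0,0],[-1,-0.55,0,0,0],[-1,-0.55,0,0,0],[-1,0,0,0,0]]}'
python3 -c "
from h import *
bankf(-.047,-.033,.1386)"
```

```text
clock: 55.68
tcp_pos: [0.3869, 0.1815, 0.1379]
orientation: [-0.0, 0.735, 0.678, -0.0]
wrist_force: [0.4, 0.8, 0.1]
finger_gap: 0.0005
grip_force: 0.0
th0 85.3 roll 0.00 | x 0.013 y -0.038 z -0.017 (x40mm) t=55.7 gap=0.000
```

```bash
python3 -m handwheel '{"deltas": [[-1,0,0.3,0,0],[-1,0,0.33,0,0],[-1,0,0.34,0,0],[-1,0,0,0,0],[-1,0,0,0,0],[-1,0,-0.5,0,0],[-1,0,-0.47,0,0],[-1,-0.375,0,0,0],[-1,-0.375,0,0,0],[-1,0,0,0,0],[-1,0,0.33,0,0],[-1,0,0.33,0,0],[-1,0,0.34,0,0],[-1,0,0,0,0],[-1,0,0,0,0],[-1,0,-0.5,0,0],[-1,0,-0.5,0,0],[-1,0,0,-1,0],[-1,0,0,-1,0],[-1,0,0,-1,0]]}'
python3 -m handwheel '{"deltas": [[-1,-0.9,0,-0.5,0],[-1,-0.9,0,0,0],[-1,-0.9,0,0,0],[-1,-0.9,0,0,0],[-1,-0.9,0,0,0],[-1,0,0,0,0],[-1,0,0,0,0]]}'
python3 -c "
from h import *
d=togs();save(d,'t6',(150,150,350,270),4)
P=cloud(d);k=(abs(P[...,0]-.593)<.008)&(abs(P[...,1]-.363)<.008)&(P[...,2]>.1);print('cap',np.median(P[k][:,2]) if k.any() else 0)"
```

```text
clock: 58.18
tcp_pos: [0.3845, 0.1524, 0.2591]
orientation: [-0.0, 0.735, 0.678, -0.0]
wrist_force: [1.1, -0.0, -0.4]
finger_gap: -0.0
grip_force: 0.0
clock: 59.05
tcp_pos: [0.3705, -0.0268, 0.2779]
orientation: [-0.0, 0.735, 0.678, 0.0]
wrist_force: [0.4, -0.1, 0.0]
finger_gap: -0.0001
grip_force: 0.0
1 18 11.3 | 2 18 11.2 | 3 17 11.5 | s 28 9.2 | 4 18 11.6 | 5 19 10.6 | 6 19 -10.1 | 
cap 0.15742860215104493
```

View pics/t6.png

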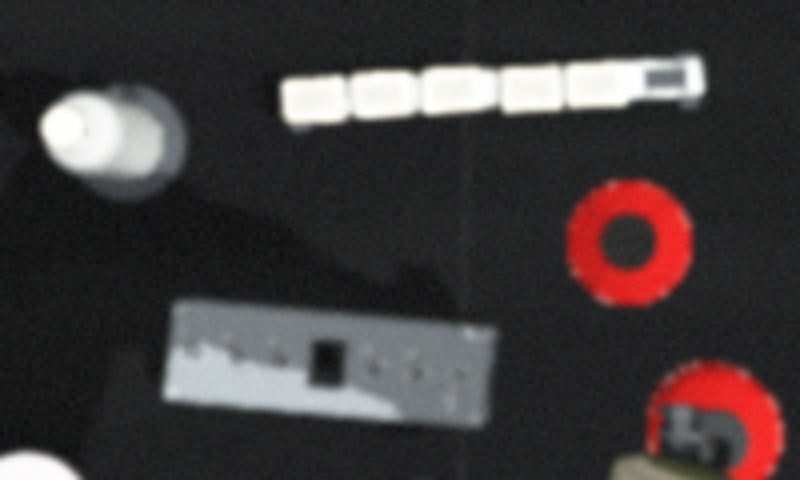

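Cassettes cover pads 1–5, toggles 1–5 are on, 6 is off, the supply is on and the cap is up. The gripper at (690,440) hangs over the second red bottle, so I'll back it off before handing in.

```bash
python3 -m handwheel '{"deltas": [[-1,0.5,0,-0.8,0],[-1,0.9,0,-0.5,0],[-1,0.9,0,0,0],[-1,0,0,0,0],[-1,0,0,0,0],[-1,0,0,0,0],[-1,0,0,0,0]]}'
python3 -c "
from h import *
togs()
from workcell import hand_in
print(hand_in())"
```

```text
clock: 59.98
tcp_pos: [0.3782, 0.0641, 0.3298]
orientation: [-0.0, 0.735, 0.678, -0.0]
wrist_force: [0.7, -0.8, -0.9]
finger_gap: 0.0001
grip_force: 0.0
1 18 11.2 | 2 18 11.2 | 3 18 11.0 | s 27 9.4 | 4 18 11.6 | 5 18 11.2 | 6 19 -10.1 | 
the job is handed in; nothing more can be done
None
```

The job is handed in at about 60 s, with no verdict returned: by the cameras, all five cassettes lie on pads 1–5, toggles 1–5 are on, 6 is off, the supply is on, and the spray cap was pressed once and is back up.

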